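Bring the hand stencil into register over the clamped cards and hold it there

TASK

Fold the hinged steel hold-down bar of the printing nest fully down onto the edge of the card pile, so that the top card cannot lift. Then take the hand stencil, carry it over the ink pots without disturbing anything, and hold it level over the nest with its red ear above the red-collared pin and its plain ear above the plain pin, both holes in line with the pins and about a centimetre above the pin tips. The cards are still tacky, so the stencil must touch neither nest, pins nor cards at any time; finish still holding it there, steady, for me to check the register.

Things in the scene. Friction and masses are not known exactly. Their poses are not given: they have to be found in the camera images.
- nest: Printing nest, fixed: plywood board 196 (x -90 to +106) x 226 x 10 mm with cheeks left and right (tops z 50 mm), near stop and far rail (x +70 to +100, top z 60, hinge knuckles to z 73) round a card pile (top z 66). Origin on the table, midway between the pins; x from near stop to far rail, away from the robot; y from plain to red-collared pin. Turned up to 0.25 rad.
- red_pin_tip (a point): Tip of the upright brass register pin with the red collar, on the left cheek, at nest (0, +92, 86) mm. The pin is 16 mm thick below and tapers over its top 18 mm to a blunt 5 mm tip. Axes as the nest.
- plain_pin_tip (a point): Tip of the like pin with a plain steel collar, on the right cheek, at nest (0, -92, 86) mm. Axes as the nest.
- hold_down (a joint): Angle of the hold-down bar: steel strip 112 mm long (nest y), 33 mm hinge to free edge, 3 mm thick, yellow patch. Hinge line along nest y at nest x +84, z 68.5 mm, on the far rail. 0 = flat on the cards' far edge, at its stop; 1.57 = upright; to 1.9 = leaning away from the robot. Starts at 1.35 to 1.75. Friction hinge: stays where left, about 2 N at the edge turns it.
- hold_down_edge (a point): Middle of the free edge of the hold-down bar, 33 mm from its hinge line; when the bar is down it lies at nest (+51, 0, 68.5) mm.
- stencil: Hand stencil, about 0.3 kg, flat on the table at the right: aluminium frame 96 (x) x 156 (y) x 12 mm round a dark green sheet with a star opening; at each y end an ear 6 mm thick, reaching to y +-109 mm, with a 19 mm hole; the +y ear is red. A timber bridge handle spans it along x. Origin: centre of the underside. Centre of mass under the handle's middle.
- red_hole (a point): Centre of the hole in the red ear, at the underside: stencil (0, +92, 0) mm. Axes as the stencil.
- plain_hole (a point): Centre of the hole in the bare aluminium ear, at the underside: stencil (0, -92, 0) mm. Axes as the stencil.
- stencil_handle (a point): Middle of the timber handle, 48 mm above the underside: a straight bar along stencil x, 96 mm long, 14 mm wide (y), 16 mm high (40 to 56 mm above the underside), on a thin post at each end (x +-41 mm). Grip it at its middle from above, fingers closing along stencil y; below it is free down to the sheet, 3 mm above the underside.
- card_pile: Hexagonal pile of white cards with a grey star, 131 (nest x) x 138 mm, 56 mm high, loose in the nest. Origin: centre of its underside. Leave it in place.
- ink_pot_green: Ink pot with green lid, 62 mm wide, 64 mm high, one of three in a row between stencil and nest, in any order. Origin: centre of its underside. Bystander.
- ink_pot_blue: Ink pot with blue lid, 58 mm wide, 64 mm high. Origin: centre of its underside. Bystander.
- ink_pot_red: Ink pot with red lid, 60 mm wide, 58 mm high. Origin: centre of its underside. Bystander.
- squat_jar: Squat white jar, 128 mm wide, 125 mm high, at the far end of the row of pots. Origin: centre of its underside. Bystander.

How it is judged:
On the way, in this order (a step that is already met when the one before it is completed fails the run):
1. the hold-down bar is folded down onto the cards while the stencil still lies on the table (value of joint hold_down below 0.12 rad and height (world z) of stencil below 0.02 m), for 0.2 s.
2. the stencil is lifted off the table in the gripper, with the bar down (value of joint hold_down below 0.12 rad and height (world z) of stencil above 0.07 m and contact force between the fingers and stencil above 1 N), for 0.2 s.
At the end, for the whole second after the job is handed in: The gripper still holds the stencil, at rest and level within 4 degrees, touching nothing else: each hole within 6 mm sideways of its own pin's axis (red over red), the underside 3 to 20 mm above both pin tips, and the hold-down bar still down (below 0.12 rad) (value of joint hold_down below 0.12 rad and horizontal distance between red_hole and red_pin_tip below 0.006 m and horizontal distance between plain_hole and plain_pin_tip below 0.006 m and z of red_hole in the frame of red_pin_tip between 0.003 and 0.02 m and z of plain_hole in the frame of plain_pin_tip between 0.003 and 0.02 m and angle between stencil's own z axis and vertical below 0.07 rad and linear speed of stencil below 0.02 m/s and angular speed of stencil below 0.1 rad/s and contact force between the fingers and stencil above 1 N and contact force between stencil and nest below 0.1 N and contact force between stencil and card_pile below 0.1 N); the arm keeps its last pose, push and grip.
It fails at once if the stencil touches the nest, its pins or its bar (contact force between stencil and nest above 0.5 N).
It fails at once if the stencil touches the cards (contact force between stencil and card_pile above 0.5 N).
It fails at once if the card pile is shifted in the nest (distance of card_pile from where it was at the start of the episode above 0.012 m).
It fails at once if an ink pot or the jar is disturbed (distance of any of ink_pot_green, ink_pot_blue, ink_pot_red, squat_jar from where it was at the start of the episode above 0.015 m).
It also fails if it takes over 58 s, if anything falls off the work surface, if the arm or the gripper's body presses on something with over 40 N, if the wrist force passes 120 N, or if a joint passes its speed limit or range.

ROBOT

A 6-joint arm with a two-finger parallel gripper is mounted at the origin on the work surface; the furniture and walls round the work are solid. World frame = base frame: x ahead of the robot, y to its left, z up, the work surface at z = 0. Lengths are in m, angles in rad, forces in N, time in s.
With the tool pointing down it reaches from about 0.3 to 0.875 m from the base axis. Payload 6.4 kg.
Tool frame: the origin (TCP) lies between the finger pads; the fingertips stand 19 mm ahead of it and the grasp point (between the pads) is the TCP (ctrl.tips_ahead is the z of the fingertips in the tool frame, in m); z points along the fingers, y is the line along which they close (so a half turn about z gives the same grasp; the last joint's range is limited). The gripper opens to 85 mm and grips with 20 to 120 N. Pads are 22 mm wide; open, the fingers measure 114 mm over their backs; the gripper's body (76 mm by 85 mm) begins 54 mm behind the grasp point. The pads swing forward as they close: fully open they stand 13 mm farther back than shut.
Start: joints at [0.967, 0.181, 1.607, -0, 1.354, -0.206], TCP at [0.223, 0.53, 0.25] pointing down, gripper open.
Joint ranges: [-2.99, 2.99], [-0.89, 2.07], [0.3, 2.58], [-1.14, 4.28], [0, 2.63], [-3.12, 3.12]. Speed limits (rad/s): [2.57, 2.57, 3.01, 3.14, 3.14, 3.14].

INTERFACE

Orientations are given as a unit quaternion [w, x, y, z].
In Python, from bench import readout, vision, ctrl gives the robot as it stands.
- The arm moves only by the tool play_rows, never from a script. Its arguments are lists of equal length, an entry for each row: "xyz": the shift along the tool's x, y, z in mm, a list of three; "rot": the turn, a rotation vector about the tool's x, y, z in rad, a list of three; "grip": the opening, from 0 (shut) to 1 (fully open). In form: {"xyz": [[x, y, z], ...], "rot": [[rx, ry, rz], ...], "grip": [grip, ...]}. A call has exactly 10 rows; each row is the pose to reach, as a shift and turn from the pose commanded when the call began, along the tool's axes at that moment; what a row does not reach only later rows make up. A row lasts 1/8 s, in which the tool goes at most 62.5 mm and 10.7 degrees, less where a joint would pass 70% of its speed; a pose out of reach is approached as far as the arm can. A call with a gripper value outside its range is refused whole. The fingers move at their own pace and stop on an object; the grip force is fixed at half the most. Time passes only in rows, so rows that repeat a pose let the fingers close, or fill a call up. It gives the time, the measured TCP pose, the force, the opening and the grip force at its end, in the units of the state.
- readout.get_obs(): the state, without advancing time (a new reading comes with each control period).
- vision.camera(name): name is "scene" or "top" or "wrist"; returns a dict with "color" (384x512x3 uint8, red, green, blue), "depth" (384x512 float32, m along the optical axis (not along the pixel's ray), 0 where there is no reading), "camera_matrix" (3x3 intrinsics, pixels), "extrinsics" (4x4, takes a point from camera to world coordinates); the wrist camera has in their place "hand_eye" (4x4, takes a point from camera to tool coordinates, whose origin is the TCP and whose axes are the flange's). Camera axes: x right, y down, z forward; pixel columns grow to the right and rows downward; lengths in m; the calibration is good to about 2 mm. A picture is of the moment at which its call begins: read the wrist's pose just before it.
- ctrl.hand_in(): hands the job in; it is judged then, once.
The state is a dict: "time_s": time; "q": joint angles; "dq": joint speeds; "joint_efforts": joint torques, N m; "eef_pos": TCP position; "eef_rot": TCP orientation; "wrist_force": force on the tool from outside, world axes, zero at the start; "torque": the same for the moment, N m; "opening": opening from 0.0 (shut) to 1.0 (fully open); "grasp_force": force on a finger pad.
Only numpy, scipy, OpenCV 4.12 (cv2) and the standard library are available. Lean on these libraries where they do the work, as an engineer would, in place of code of your own. Each camera call takes 0.05 s, during which the arm holds its last target. There are 200 camera calls.

## Working session

There is one attempt and no reset: what is moved stays moved. The work goes in short steps, Python scripts to look and compute and a tool call to move; the robot and the scene stay as the last step left them, time stands still between calls to the robot, and variables do not carry over. Pictures are saved under pics/ and viewed, at most 10 in all, crops included, and the job is handed in when it is done.

Besides the shell and the picture viewer there is one more tool, called after "Emit:" in YAML: its name, and indented under it one key for each argument. play_rows: Moves the arm, as the interface text tells. Its arguments: {"type":"object","properties":{"xyz":{"type":"array","items":{"type":"array","items":{"type":"number"}}},"rot":{"type":"array","items":{"type":"array","items":{"type":"number"}}},"grip":{"type":"array","items":{"type":"number"}}},"required":["xyz","rot","grip"]}

```bash
mkdir -p pics; ls; cat > h.py <<'E'
import numpy as np, cv2, json
from bench import readout, vision, ctrl
from scipy.spatial.transform import Rotation as R
def snap(n,tag):
    o=readout.get_obs(); c=vision.camera(n)
    cv2.imwrite(f'pics/{tag}.png',c['color'][:,:,::-1])
    if n=='wrist':
        T=np.eye(4); q=o['eef_rot']; T[:3,:3]=R.from_quat([q[1],q[2],q[3],q[0]]).as_matrix(); T[:3,3]=o['eef_pos']
        c['extrinsics']=T@c['hand_eye']
    np.savez(f'{tag}.npz',**c); return c
def cloud(c):
    K=np.array(c['camera_matrix']);E=np.array(c['extrinsics']);d=c['depth']
    v,u=np.mgrid[:d.shape[0],:d.shape[1]]
    p=np.stack([(u-K[0,2])/K[0,0]*d,(v-K[1,2])/K[1,1]*d,d],-1)
    return p@E[:3,:3].T+E[:3,3]
def ray(c,u,v,z):
    K=np.array(c['camera_matrix']);E=np.array(c['extrinsics'])
    r=E[:3,:3]@np.array([(u-K[0,2])/K[0,0],(v-K[1,2])/K[1,1],1]); o=E[:3,3]
    return o+r*(z-o[2])/r[2]
E
python3 - <<'E'
from h import *
a=snap('top','top0');b=snap('scene','scene0')
cv2.imwrite('pics/both0.png',cv2.resize(np.vstack([a['color'],b['color']])[:,:,::-1],(448,600)) if 0 else a['color'][:,:,::-1])
for c in(a,b): print(c['extrinsics'],c['camera_matrix'])
print(readout.get_obs())
E
```

```text
pics
[[ 0.004028   -0.98927689  0.14599659  0.3606709 ]
 [-0.99997786 -0.00321137  0.00582876  0.17320546]
 [-0.00529741 -0.14601684 -0.98926792  1.09600484]
 [ 0.          0.          0.          1.        ]] [[373.41512982   0.         255.71381545]
 [  0.         373.41512982 194.59357947]
 [  0.           0.           1.        ]]
[[-0.70986491 -0.33501768  0.6195603  -0.14403728]
 [-0.70406912  0.36181433 -0.61104588  0.79457572]
 [-0.01945462 -0.8699733  -0.4927149   0.58397784]
 [ 0.          0.          0.          1.        ]] [[377.67355528   0.         252.43880892]
 [  0.         377.67355528 196.55053363]
 [  0.           0.           1.        ]]
{'time_s': 0.1, 'q': array([ 9.66688470e-01,  1.81462728e-01,  1.60789504e+00,  1.81130265e-05,
        1.35379662e+00, -2.06297232e-01]), 'dq': array([ 0.00032834,  0.00043215, -0.00379344,  0.0004775 , -0.00085342,
       -0.00017328]), 'joint_efforts': array([ 1.20681190e-03, -4.45874655e+01, -3.52236879e+01, -1.99371084e-04,
        4.09134620e-03, -1.36032487e-06]), 'eef_pos': array([0.22246697, 0.52972324, 0.24948275]), 'eef_rot': array([-3.15948753e-04,  1.97598203e-01,  9.80282786e-01, -7.14150012e-04]), 'wrist_force': array([-0.0589878 , -0.06830997,  0.3068113 ]), 'torque': array([0.04706144, 0.01188652, 0.02130673]), 'grasp_force': 0.0, 'opening': 0.9963927088768351}
```

View pics/top0.png

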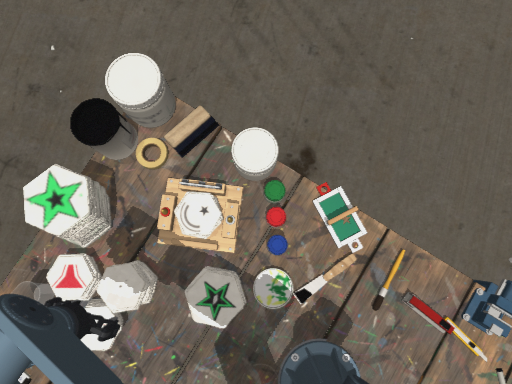

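View pics/scene0.png

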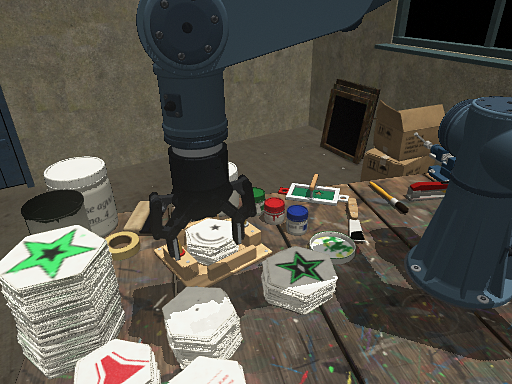

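The top view shows the nest at about (203,213), the red pin at (166,212) and the plain pin at (230,219). The bar stands near (203,185). The stencil is at (339,217), with its red ear at (323,188) and plain ear at (355,245). The pots are at (275,189), (276,216) and (277,244), and the jar is at (255,150).

```bash
python3 - <<'E'
from h import *
c=dict(np.load('top0.npz'))
P=cloud(c)
im=c['color'][:,:,::-1]
cr=cv2.resize(im[165:265,140:380],None,fx=3.3,fy=3.3,interpolation=cv2.INTER_CUBIC)
cv2.imwrite('pics/crop0.png',cr)
for n,(u,v,z) in dict(redpin=(166,212,.086),plainpin=(230,219,.086),bar=(203,185,.1),red=(323,188,.006),plain=(355,245,.006),g=(275,189,.064),r=(276,216,.058),b=(277,244,.064),jar=(255,150,.125)).items():
    print(n,ray(c,u,v,z).round(3),P[v,u].round(3))
E
```

```text
redpin [0.461 0.423 0.086] [0.463 0.427 0.069]
plainpin [0.443 0.249 0.086] [0.443 0.249 0.083]
bar [0.533 0.322 0.1  ] [0.533 0.321 0.105]
red [ 0.542 -0.019  0.006] [ 0.544 -0.021 -0.005]
plain [ 0.375 -0.108  0.006] [ 0.375 -0.109  0.001]
g [0.529 0.125 0.064] [0.53  0.125 0.06 ]
r [0.454 0.123 0.058] [0.454 0.122 0.053]
b [0.376 0.12  0.064] [0.376 0.12  0.06 ]
jar [0.625 0.181 0.125] [0.625 0.181 0.123]
```

View pics/crop0.png

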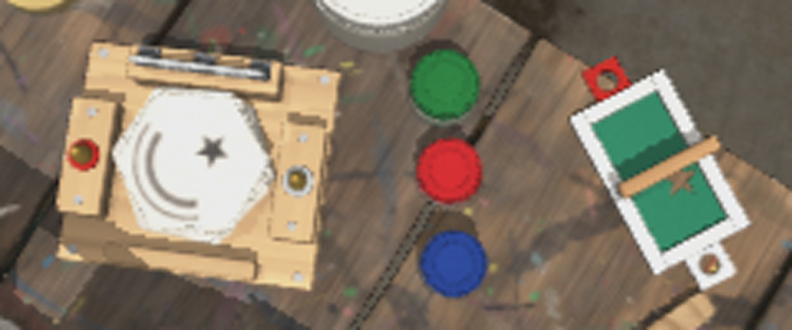

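```bash
cat >> h.py <<'E'
def goal(p,ydeg):
    """tool pointing down, tool y at ydeg in world; prints shift(mm) & rotvec in tool axes"""
    o=readout.get_obs(); q=o['eef_rot']; A=R.from_quat([q[1],q[2],q[3],q[0]])
    a=np.radians(ydeg); y=np.array([np.cos(a),np.sin(a),0]); z=np.array([0,0,-1.]); x=np.cross(y,z)
    B=R.from_matrix(np.stack([x,y,z],1))
    print('shift',(A.inv().apply(np.array(p)-o['eef_pos'])*1e3).round(1),'rot',(A.inv()*B).as_rotvec().round(3),'t',o['time_s'],'F',o['wrist_force'].round(1))
E
python3 - <<'E'
from h import *
print(ctrl.tips_ahead, vision.camera('wrist')['hand_eye'])
c=dict(np.load('top0.npz'))
r=ray(c,165.2,211.7,.086);p=ray(c,230,219.5,.086);print(r,p,np.linalg.norm(r-p))
goal([.45,.337,.30],84)
E
```

```text
0.019 [[-2.30975634e-05 -9.46396535e-01 -3.23007117e-01  8.44890362e-02]
 [ 9.99999893e-01 -1.71183743e-04  4.30052879e-04  2.94466047e-04]
 [-4.62294122e-04 -3.23007073e-01  9.46396438e-01 -1.23303175e-01]
 [ 0.00000000e+00  0.00000000e+00  0.00000000e+00  1.00000000e+00]]
[0.46190841 0.4251001  0.086     ] [0.44131355 0.24852707 0.086     ] 0.17777003079826284
shift [-284.4  -89.7  -50.3] rot [-0.001 -0.    -0.293] t 0.15 F [ 0.7  0.1 -0.8]
```

Emit:
play_rows:
  xyz:
    - [-30,-10,-50]
    - [-85,-27,-50]
    - [-142,-45,-50]
    - [-199,-63,-50]
    - [-256,-81,-50]
    - [-284,-90,-50]
    - [-284,-90,-50]
    - [-284,-90,-50]
    - [-284,-90,-50]
    - [-284,-90,-50]
  rot:
    - [0,0,0]
    - [0,0,-0.1]
    - [0,0,-0.2]
    - [0,0,-0.293]
    - [0,0,-0.293]
    - [0,0,-0.293]
    - [0,0,-0.293]
    - [0,0,-0.293]
    - [0,0,-0.293]
    - [0,0,-0.293]
  grip: [0,0,0,0,0,0,0,0,0,0]

```text
time_s: 1.4
eef_pos: [0.4489, 0.338, 0.3004]
eef_rot: [0.0, 0.052, 0.999, 0.0]
wrist_force: [-0.4, 0.2, 0.4]
opening: -0.002
grasp_force: 0.0
```

```bash
python3 - <<'E'
from h import *
c=snap('wrist','w1'); print(readout.get_obs()['eef_pos'],readout.get_obs()['opening'])
E
```

```text
[0.44903158 0.33784596 0.30037832] 0.0008653131607408257
```

View pics/w1.png

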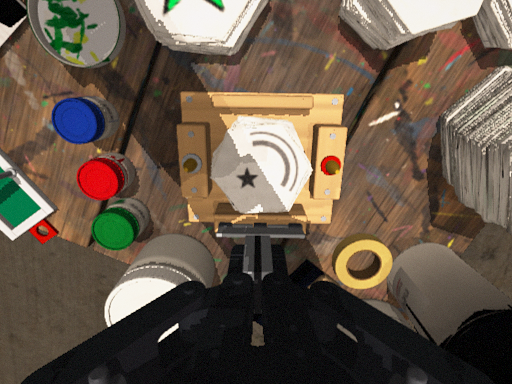

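The wrist view shows the plain pin at about (192,164), the red pin at (331,167) and the bar edge at y≈232 (x 218–306).

```bash
python3 - <<'E'
from h import *
c=dict(np.load('w1.npz'));P=cloud(c)
for n,(u,v) in dict(plain=(192,164),red=(331,167)).items():
    s=np.s_[v-18:v+18,u-18:u+18]; Q=P[s].reshape(-1,3); vv,uu=np.mgrid[v-18:v+18,u-18:u+18]
    zm=Q[:,2].max(); k=Q[:,2]>zm-.006
    cu,cv=uu.ravel()[k].mean(),vv.ravel()[k].mean()
    print(n,k.sum(),zm,Q[k].mean(0),cu,cv,ray(c,cu,cv,.085))
m=(P[...,2]>.08)&(abs(P[...,0]-.535)<.03)&(abs(P[...,1]-.33)<.07); Q=P[m]
print(m.sum(),Q.min(0),Q.max(0),Q[Q[:,2]>.095].mean(0))
for y in np.arange(.27,.4,.01):
    k=abs(Q[:,1]-y)<.005
    if k.any(): print(round(y,2),Q[k].mean(0).round(4),Q[k][:,2].max())
a=cv2.resize(c['color'][:,:,::-1][145:245,170:350],None,fx=4,fy=4,interpolation=cv2.INTER_CUBIC); cv2.imwrite('pics/w1c.png',a)
E
```

```text
plain 7 0.4236715416130308 [0.3650777  0.34726633 0.42367154] 194.85714285714286 167.57142857142858 [0.44244119 0.26343769 0.085     ]
red 6 0.4236715416130308 [0.3650777  0.34726633 0.42367154] 329.6666666666667 160.83333333333334 [0.45092939 0.42616594 0.085     ]
713 [0.52513207 0.27859249 0.08006454] [0.54288411 0.38879641 0.10266699] [0.53320798 0.33354537 0.09998728]
0.28 [0.5274 0.282  0.0959] 0.10198979611071618
0.29 [0.5285 0.2901 0.0954] 0.10243106873731922
0.3 [0.5295 0.3001 0.0955] 0.10243096443535271
0.31 [0.5307 0.3101 0.0951] 0.1024368347508437
0.32 [0.5314 0.3201 0.0933] 0.10266698692723952
0.33 [0.5327 0.3304 0.0928] 0.10127183025830361
0.34 [0.5339 0.3403 0.0927] 0.10131074861300976
0.35 [0.5353 0.3501 0.0947] 0.10219350830301083
0.36 [0.5364 0.3601 0.0953] 0.10250864975903534
0.37 [0.5378 0.3701 0.0951] 0.10226455627368608
0.38 [0.5392 0.3802 0.0958] 0.10237069948184818
0.39 [0.5398 0.387  0.0956] 0.10238159774767758
```

View pics/w1c.png

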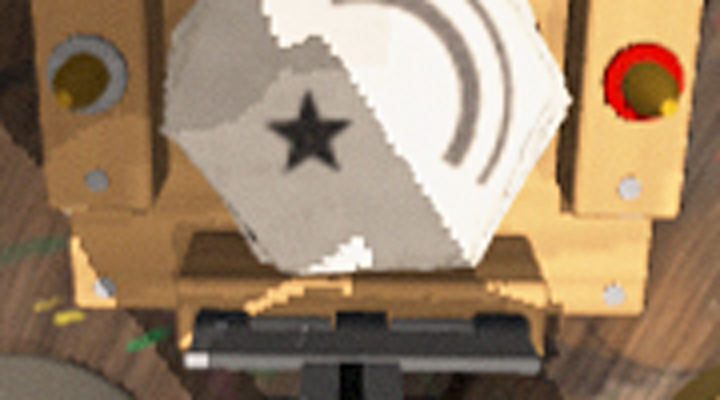

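The enlarged crop shows the bright pin tips: plain at crop (66,98), which is image (186,169), and red at crop (670,107), which is image (337,171.4).

```bash
python3 - <<'E'
from h import *
c=dict(np.load('w1.npz'))
p=ray(c,186.1,169.1,.086);r=ray(c,337.1,171.4,.086)
print(p,r,np.linalg.norm(p-r),np.degrees(np.arctan2(*(r-p)[[1,0]])))
m=(p+r)/2; a=np.arctan2(*(r-p)[[1,0]])-np.pi/2; X=np.array([np.cos(a),np.sin(a),0])
for d,z in((.108,.16),):
    g=m+X*d; g[2]=z; print(m,g); goal(g,np.degrees(a)+90)
E
```

```text
[0.44299842 0.25281338 0.086     ] [0.46473401 0.43462533 0.086     ] 0.18310658704834298 83.18265467422646
[0.45386621 0.34371936 0.086     ] [0.56110261 0.33089926 0.16      ]
shift [-112.2    4.6  140.4] rot [0.    0.    0.016] t 1.45 F [-0.6  0.1  0.8]
```

Emit:
play_rows:
  xyz:
    - [-50,4,0]
    - [-112,5,0]
    - [-112,5,50]
    - [-112,5,100]
    - [-112,5,150]
    - [-112,5,180]
    - [-112,5,195]
    - [-112,5,195]
    - [-112,5,195]
    - [-112,5,195]
  rot:
    - [0,0,0.016]
    - [0,0,0.016]
    - [0,0,0.016]
    - [0,0,0.016]
    - [0,0,0.016]
    - [0,0,0.016]
    - [0,0,0.016]
    - [0,0,0.016]
    - [0,0,0.016]
    - [0,0,0.016]
  grip: [0,0,0,0,0,0,0,0,0,0]

```text
time_s: 2.7
eef_pos: [0.5627, 0.3308, 0.1072]
eef_rot: [0.001, 0.06, 0.998, 0.001]
wrist_force: [0.7, -0.0, -0.7]
opening: -0.002
grasp_force: 0.0
```

Emit:
play_rows:
  xyz:
    - [10,0,0]
    - [17,0,0]
    - [24,0,0]
    - [30,0,0]
    - [36,0,0]
    - [42,0,0]
    - [42,0,0]
    - [42,0,-30]
    - [50,0,-30]
    - [50,0,-30]
  rot:
    - [0,0,0]
    - [0,0,0]
    - [0,0,0]
    - [0,0,0]
    - [0,0,0]
    - [0,0,0]
    - [0,0,0]
    - [0,0,0]
    - [0,0,0]
    - [0,0,0]
  grip: [0,0,0,0,0,0,0,0,0,0]

```text
time_s: 3.95
eef_pos: [0.5109, 0.3364, 0.1346]
eef_rot: [-0.001, 0.06, 0.998, -0.0]
wrist_force: [0.8, 0.3, 0.5]
opening: 0.003
grasp_force: 0.0
```

```bash
python3 - <<'E'
from h import *
c=snap('wrist','w2');P=cloud(c)
m=np.array([.4539,.3437,0]);X=np.array([np.cos(-.119),np.sin(-.119),0]);Y=np.array([-X[1],X[0],0])
nx=(P-m)@X;ny=(P-m)@Y
for s in(-40,40):
  k=(abs(ny*1e3-s)<8)&(nx>.03)&(nx<.11)
  for b in range(30,110,5):
    j=k&(abs(nx*1e3-b)<2.5)
    if j.any(): print(s,b,(np.median(P[j][:,2])*1e3).round(1),end='; ')
goal(m+X*.061+[0,0,.107],83.18)
E
```

```text
-40 30 65.2; -40 35 65.1; -40 40 65.1; -40 45 188.5; -40 50 191.2; -40 55 187.7; -40 60 187.2; -40 65 174.7; -40 70 76.2; -40 75 74.5; -40 80 72.3; -40 85 72.4; -40 90 67.7; -40 95 66.7; -40 100 59.7; 40 30 65.6; 40 35 65.6; 40 40 65.6; 40 45 187.9; 40 50 190.8; 40 55 187.5; 40 60 186.8; 40 65 175.2; 40 70 76.5; 40 75 74.6; 40 80 72.2; 40 85 72.3; 40 90 67.6; 40 95 67.0; 40 100 59.4; shift [-3.5  0.7 27.2] rot [-0.001 -0.002 -0.001] t 4.0 F [ 0.5 -0.5 -0. ]
```

Emit:
play_rows:
  xyz:
    - [-2,0,10]
    - [-2,0,18]
    - [-2,0,24]
    - [-2,0,30]
    - [-2,0,35]
    - [-2,0,39]
    - [-2,0,42]
    - [-2,0,44]
    - [-2,0,45]
    - [-2,0,45]
  rot:
    - [0,0,0]
    - [0,0,0]
    - [0,0,0]
    - [0,0,0]
    - [0,0,0]
    - [0,0,0]
    - [0,0,0]
    - [0,0,0]
    - [0,0,0]
    - [0,0,0]
  grip: [0,0,0,0,0,0,0,0,0,0]

```text
time_s: 5.25
eef_pos: [0.5141, 0.3362, 0.0911]
eef_rot: [0.0, 0.06, 0.998, 0.0]
wrist_force: [-3.6, -0.8, 6.7]
opening: 0.003
grasp_force: 2.9
```

Emit:
play_rows:
  xyz:
    - [0,0,1]
    - [0,0,2]
    - [0,0,2.5]
    - [0,0,2.5]
    - [0,0,2.5]
    - [0,0,-10]
    - [0,0,-50]
    - [0,0,-110]
    - [0,0,-150]
    - [0,0,-150]
  rot:
    - [0,0,0]
    - [0,0,0]
    - [0,0,0]
    - [0,0,0]
    - [0,0,0]
    - [0,0,0]
    - [0,0,0]
    - [0,0,0]
    - [0,0,0]
    - [0,0,0]
  grip: [0,0,0,0,0,0,0,0,0,0]

```text
time_s: 6.5
eef_pos: [0.5164, 0.3371, 0.2454]
eef_rot: [0.004, 0.06, 0.998, 0.002]
wrist_force: [0.1, -0.2, -0.8]
opening: 0.001
grasp_force: 0.0
```

```bash
python3 - <<'E'
from h import *
c=snap('wrist','w3');P=cloud(c)
m=np.array([.4539,.3437,0]);X=np.array([np.cos(-.119),np.sin(-.119),0]);Y=np.array([-X[1],X[0],0])
nx=(P-m)@X;ny=(P-m)@Y
for s in(-40,40):
  k=(abs(ny*1e3-s)<8)&(nx>.03)&(nx<.11)
  for b in range(30,110,5):
    j=k&(abs(nx*1e3-b)<2.5)
    if j.any(): print(s,b,(np.median(P[j][:,2])*1e3).round(1),end='; ')
c=dict(np.load('top0.npz'));P=cloud(c)
a=c['color'][170:260,300:375,::-1]; hsv=cv2.cvtColor(a,cv2.COLOR_BGR2HSV)
cv2.imwrite('pics/st.png',cv2.resize(a,None,fx=6,fy=6,interpolation=cv2.INTER_CUBIC))
goal([.458,-.063,.30],29)
E
```

```text
-40 30 64.9; -40 35 65.0; -40 40 65.2; -40 45 65.0; -40 50 300.4; -40 55 302.0; -40 60 299.6; -40 65 298.7; -40 70 285.6; -40 75 69.8; -40 80 70.2; -40 85 72.4; -40 90 67.9; -40 95 66.5; -40 100 59.6; 40 30 65.6; 40 35 65.7; 40 40 65.6; 40 45 65.4; 40 50 297.7; 40 55 301.8; 40 60 299.8; 40 65 298.5; 40 70 287.0; 40 75 70.0; 40 80 70.3; 40 85 72.4; 40 90 67.5; 40 95 66.5; 40 100 59.8; shift [   8.2 -403.4  -58.4] rot [0.004 0.003 0.944] t 6.55 F [-1.   0.8 -0.2]
```

View pics/w3.png

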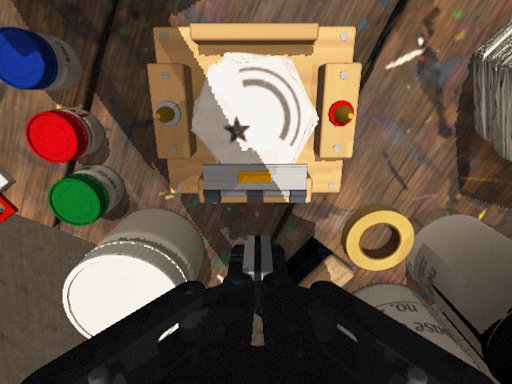

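The bar now lies flat: its top is at z≈70 mm and level, with the yellow patch at (255,177). Next I move over the stencil.

Emit:
play_rows:
  xyz:
    - [0,-40,-50]
    - [2,-95,-58]
    - [4,-150,-58]
    - [6,-205,-58]
    - [8,-260,-58]
    - [8,-315,-58]
    - [8,-370,-58]
    - [8,-403,-58]
    - [8,-403,-58]
    - [8,-403,-58]
  rot:
    - [0,0,0.1]
    - [0,0,0.25]
    - [0,0,0.4]
    - [0,0,0.55]
    - [0,0,0.7]
    - [0,0,0.85]
    - [0,0,0.944]
    - [0,0,0.944]
    - [0,0,0.944]
    - [0,0,0.944]
  grip: [1,1,1,1,1,1,1,1,1,1]

```text
time_s: 7.8
eef_pos: [0.4571, -0.0623, 0.2972]
eef_rot: [-0.001, 0.508, 0.862, 0.0]
wrist_force: [0.7, -0.6, -0.3]
opening: 0.998
grasp_force: 0.0
```

```bash
python3 - <<'E'
from h import *
c=snap('wrist','w4');P=cloud(c); print(readout.get_obs()['q'])
m=(P[...,2]>.045)&(P[...,2]<.07)&(np.linalg.norm(P[...,:2]-[.458,-.063],axis=-1)<.08)
Q=P[m]; print(m.sum(),Q[:,2].max(),np.median(Q[:,2]))
k=Q[:,2]>np.median(Q[:,2])-.004;Q=Q[k]
b=cv2.minAreaRect((Q[:,:2]*1e3).astype(np.float32)); print(b)
a=cv2.resize(c['color'][:,:,::-1],(800,600),interpolation=cv2.INTER_CUBIC); cv2.imwrite('pics/w4b.png',a)
E
```

```text
[-3.93179432e-01 -1.20400182e-01  1.82038760e+00  3.92775150e-04
  1.44319820e+00 -8.99994816e-01]
751 0.05772481034243848 0.055238155345147366
((457.7247314453125, -63.49274826049805), (13.885263442993164, 94.34598541259766), 27.768394470214844)
```

View pics/w4b.png

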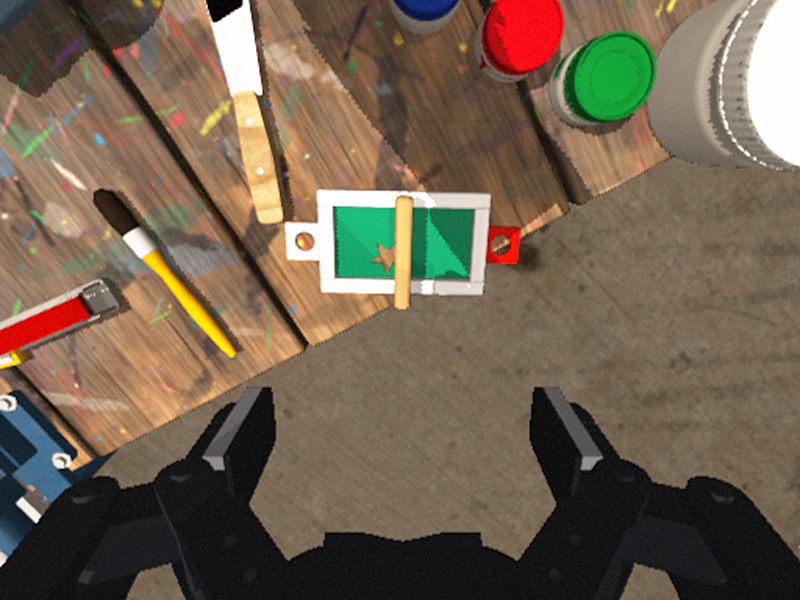

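The view shows the stencil lying clear, with the handle at (403,252), the red hole at (501,245) and the plain hole at (305,242).

```bash
python3 - <<'E'
from h import *
c=dict(np.load('w4.npz'))
s=1/1.5625
r=ray(c,501*s,245*s,.006);p=ray(c,305*s,242*s,.006);print(r,p,(r+p)/2,np.linalg.norm(r-p),np.degrees(np.arctan2(*(r-p)[[1,0]])))
goal([.4577,-.0635,.048],27.9)
E
```

```text
[ 0.5393186  -0.02060289  0.006     ] [ 0.37734982 -0.10706755  0.006     ] [ 0.45833421 -0.06383522  0.006     ] 0.18360288999956811 28.094876241814212
shift [-1.900e+00 -1.000e-01  2.495e+02] rot [-0.001 -0.001  0.02 ] t 7.85 F [-0.3  0.7  0.7]
```

Emit:
play_rows:
  xyz:
    - [-2,0,50]
    - [-2,0,105]
    - [-2,0,160]
    - [-2,0,205]
    - [-2,0,235]
    - [-2,0,249]
    - [-2,0,249]
    - [-2,0,249]
    - [-2,0,249]
    - [-2,0,249]
  rot:
    - [0,0,0.018]
    - [0,0,0.018]
    - [0,0,0.018]
    - [0,0,0.018]
    - [0,0,0.018]
    - [0,0,0.018]
    - [0,0,0.018]
    - [0,0,0.018]
    - [0,0,0.018]
    - [0,0,0.018]
  grip: [1,1,1,1,0.8,0.6,0.5,0.5,0.5,0.5]

```text
time_s: 9.1
eef_pos: [0.459, -0.065, 0.0502]
eef_rot: [0.001, 0.515, 0.857, 0.0]
wrist_force: [-0.6, 0.1, 0.5]
opening: 0.495
grasp_force: 0.0
```

```bash
python3 - <<'E'
from h import *
goal([.4577,-.0635,.048],28)
E
```

```text
shift [ 1.9 -0.5  2.2] rot [ 0.001  0.001 -0.001] t 9.1 F [-0.6  0.1  0.5]
```

Emit:
play_rows:
  xyz:
    - [2,0,2]
    - [2,0,2]
    - [2,0,2]
    - [2,0,2]
    - [2,0,2]
    - [2,0,2]
    - [2,0,2]
    - [2,0,2]
    - [2,0,2]
    - [2,0,2]
  rot:
    - [0,0,0]
    - [0,0,0]
    - [0,0,0]
    - [0,0,0]
    - [0,0,0]
    - [0,0,0]
    - [0,0,0]
    - [0,0,0]
    - [0,0,0]
    - [0,0,0]
  grip: [0.4,0.3,0.2,0.1,0,0,0,0,0,0]

```text
time_s: 10.35
eef_pos: [0.4576, -0.063, 0.0474]
eef_rot: [0.0, 0.515, 0.857, 0.0]
wrist_force: [0.6, 0.5, 3.8]
opening: 0.149
grasp_force: 59.2
```

Emit:
play_rows:
  xyz:
    - [0,0,-10]
    - [0,0,-30]
    - [0,0,-50]
    - [0,0,-80]
    - [0,0,-110]
    - [0,0,-140]
    - [0,0,-170]
    - [0,0,-190]
    - [0,0,-200]
    - [0,0,-200]
  rot:
    - [0,0,0]
    - [0,0,0]
    - [0,0,0]
    - [0,0,0]
    - [0,0,0]
    - [0,0,0]
    - [0,0,0]
    - [0,0,0]
    - [0,0,0]
    - [0,0,0]
  grip: [0,0,0,0,0,0,0,0,0,0]

```text
time_s: 11.6
eef_pos: [0.4574, -0.0629, 0.2475]
eef_rot: [0.0, 0.515, 0.857, -0.0]
wrist_force: [0.7, 0.0, -2.8]
opening: 0.152
grasp_force: 58.8
```

```bash
python3 - <<'E'
from h import *
c=snap('wrist','w5'); o=readout.get_obs(); print(o)
a=cv2.resize(c['color'][:,:,::-1],(800,600),interpolation=cv2.INTER_CUBIC); cv2.imwrite('pics/w5b.png',a)
goal([.4539,.3437,.248],83.18)
E
```

```text
{'time_s': 11.65, 'q': array([-3.94623564e-01, -7.71810996e-02,  1.88455255e+00, -7.06580330e-05,
        1.33512840e+00, -8.82615926e-01]), 'dq': array([-7.62430601e-05,  1.53851950e-02,  1.24695159e-02,  8.62776065e-04,
       -1.56205214e-03, -1.10228708e-03]), 'joint_efforts': array([ 2.03499512e-02, -3.28627825e+01, -3.69340146e+01, -3.11276184e-03,
        1.02456141e-02, -1.89442717e-04]), 'eef_pos': array([ 0.45706816, -0.06276975,  0.2466914 ]), 'eef_rot': array([-4.43701239e-04,  5.15330842e-01,  8.56991200e-01, -1.00319601e-04]), 'wrist_force': array([-0.00250253, -0.08343629, -2.39061378]), 'torque': array([ 0.00574579, -0.01875954, -0.01895726]), 'grasp_force': 58.77387285232544, 'opening': 0.15370310273323204}
shift [360.5 187.8  -1.2] rot [-0.    -0.001 -0.964] t 11.65 F [-0.  -0.1 -2.4]
```

View pics/w5b.png

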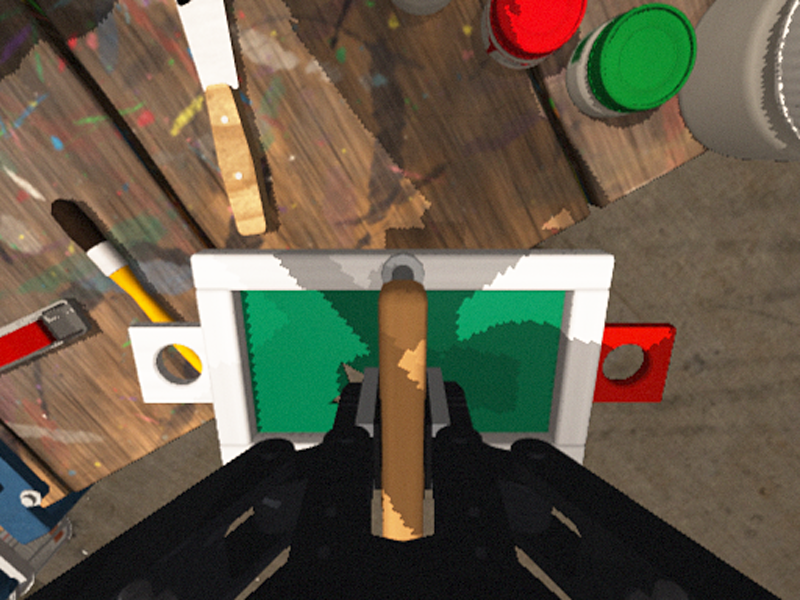

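The stencil is held level. The plain hole is at (178,363) and the red hole at (626,363), at the same row. The carry comes next, well above the pots.

Emit:
play_rows:
  xyz:
    - [15,8,0]
    - [50,26,0]
    - [95,50,0]
    - [145,76,0]
    - [195,102,0]
    - [245,128,0]
    - [290,151,0]
    - [325,169,0]
    - [348,181,0]
    - [360,188,0]
  rot:
    - [0,0,0]
    - [0,0,-0.1]
    - [0,0,-0.22]
    - [0,0,-0.34]
    - [0,0,-0.46]
    - [0,0,-0.58]
    - [0,0,-0.7]
    - [0,0,-0.82]
    - [0,0,-0.92]
    - [0,0,-0.964]
  grip: [0,0,0,0,0,0,0,0,0,0]

```text
time_s: 12.9
eef_pos: [0.4533, 0.3449, 0.246]
eef_rot: [-0.001, 0.058, 0.998, -0.0]
wrist_force: [0.1, -1.6, -2.2]
opening: 0.156
grasp_force: 58.8
```

```bash
python3 - <<'E'
from h import *
T0=np.load('w5.npz'); c=dict(T0); s=1/1.5625
# refine holes: fit ellipse contour of ear hole by depth
P=cloud(c)
tcp=np.array([.4571,-.0628,.2467]); q=[0.51533,.85699,-.0001,-.00044]; A=R.from_quat(q)
for n,(u,v) in dict(plain=(178,363),red=(626,363)).items():
    u*=s;v*=s; u0,v0=int(u)-22,int(v)-22
    m=((P[v0:v0+45,u0:u0+45,2])<.15).astype(np.uint8)
    nl,lab,st,ce=cv2.connectedComponentsWithStats(m,connectivity=4); l=lab[22,22]
    pu,pv=ce[l]+[u0,v0]; print(n,l,st[l],pu,pv)
    for z in(.2047,.2017): print(A.inv().apply(ray(c,pu,pv,z)-tcp)*1e3)
    e=P[v0:v0+45,u0:u0+45,2]; e=e[(e>.18)&(e<.23)]; print(np.median(e))
goal([.4539,.3437,.248],83.18)
c=snap('wrist','w6')
a=cv2.resize(c['color'][:,:,::-1],(800,600),interpolation=cv2.INTER_CUBIC); cv2.imwrite('pics/w6b.png',a)
E
```

```text
plain 1 [ 13  11  26  22 441] 116.40136054421768 231.55555555555554
[ 3.57905308e-02 -9.05795389e+01  4.20566427e+01]
[ -1.48635392 -92.20861604  45.05667086]
0.2056516216019115
red 1 [  8  11  26  22 446] 398.5627802690583 231.60089686098655
[-4.86448163e-02  9.04902323e+01  4.19434389e+01]
[-1.572315   92.1330465  44.94142155]
0.20571013447752887
shift [-0.7 -1.1 -2. ] rot [-0.001 -0.002  0.004] t 12.9 F [ 0.1 -1.6 -2.2]
```

View pics/w6b.png

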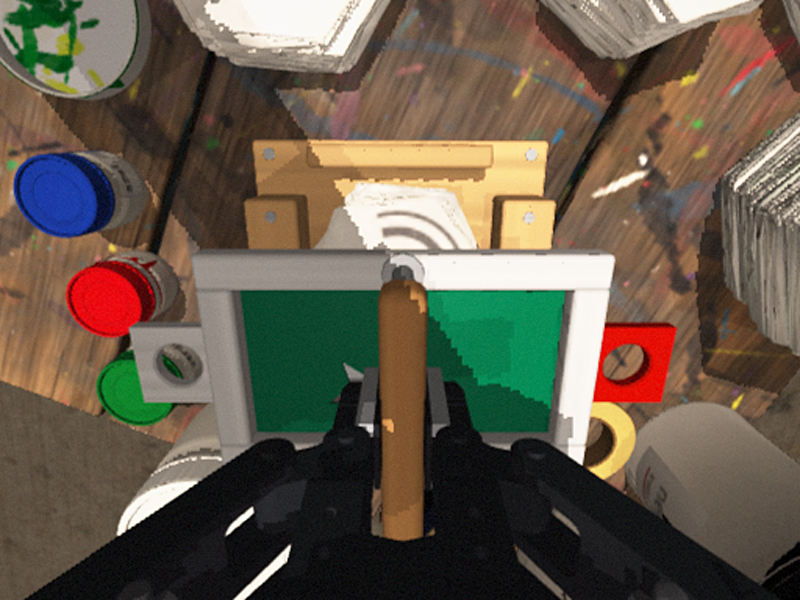

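The holes lie symmetrically about the grip, within 1 mm. I'll cross-check the pin tips from the earlier views w1 and w3.

```bash
python3 - <<'E'
from h import *
m=np.array([.4539,.3437]);a=np.radians(-6.82);X=np.array([np.cos(a),np.sin(a)]);Y=np.array([-X[1],X[0]])
def proj(c,p):
    E=np.linalg.inv(c['extrinsics']);q=c['camera_matrix']@(E[:3,:3]@p+E[:3,3]);return q[:2]/q[2]
def tri(views):  # least squares ray intersection
    A=np.zeros((3,3));b=np.zeros(3)
    for c,u,v in views:
        o=c['extrinsics'][:3,3];d=ray(c,u,v,0)-o;d/=np.linalg.norm(d);M=np.eye(3)-np.outer(d,d);A+=M;b+=M@o
    return np.linalg.solve(A,b)
C={t:dict(np.load(t+'.npz')) for t in('w1','w3','top0')}
tiles=[]
for t,c in C.items():
    row=[]
    for s in(-1,1):
        u,v=proj(c,np.r_[m+s*.092*Y,.086]); print(t,s,u.round(1),v.round(1))
        r=np.round([u,v]).astype(int); k=12
        im=cv2.resize(c['color'][r[1]-k:r[1]+k+1,r[0]-k:r[0]+k+1,::-1],(200,200),interpolation=cv2.INTER_NEAREST)
        px=(((u-r[0]+k+.5)*8),((v-r[1]+k+.5)*8)); cv2.circle(im,(int(px[0]),int(px[1])),10,(255,0,255),1)
        row.append(im)
    tiles.append(np.vstack(row))
    P=cloud(c); w=(c['color'].min(-1)>130)&(abs(P[...,2]-.066)<.006)&(np.linalg.norm(P[...,:2]-m,axis=-1)<.085)
    b=cv2.minAreaRect((P[w][:,:2]*1e3).astype(np.float32));print(t,'cards',w.sum(),b)
cv2.imwrite('pics/tiles.png',np.hstack(tiles))
E
```

```text
w1 -1 185.7 169.1
w1 1 337.5 171.4
w1 cards 5898 ((461.37493896484375, 341.07904052734375), (121.0580062866211, 128.92982482910156), 4.053876876831055)
w3 -1 157.9 115.7
w3 1 351.1 115.2
w3 cards 8498 ((459.48046875, 350.93524169921875), (135.73414611816406, 119.18846130371094), 58.25733947753906)
top0 -1 228.6 218.9
top0 1 161.6 210.6
top0 cards 1508 ((467.29400634765625, 339.010009765625), (120.79004669189453, 141.4088897705078), 60.89058303833008)
```

View pics/tiles.png

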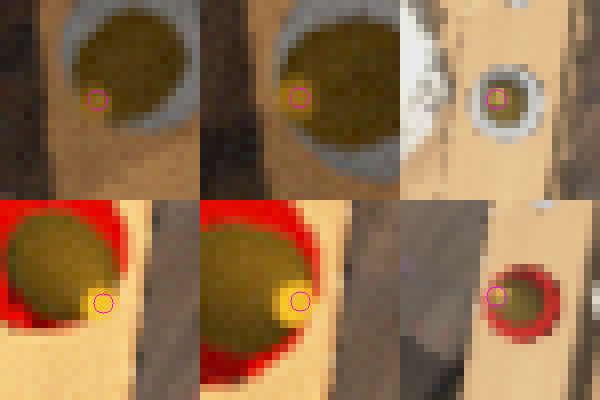

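The predicted tips (magenta) fall on the bright tip spots in both wrist views and in the top view, to about 1 px. Lowering now.

```bash
python3 - <<'E'
from h import *
goal([.4531,.3438,.145],83.18)
E
```

```text
shift [ 1.000e-01 -1.800e+00  1.012e+02] rot [ 0.    -0.002  0.005] t 12.95 F [-0.1  0.9 -2.6]
```

Emit:
play_rows:
  xyz:
    - [0,-1,10]
    - [0,-1,25]
    - [0,-1,42]
    - [0,-1,58]
    - [0,-1,72]
    - [0,-1,83]
    - [0,-1,90]
    - [0,-1,93]
    - [0,-1,94]
    - [0,-1,94]
  rot:
    - [0,0,0.005]
    - [0,0,0.005]
    - [0,0,0.005]
    - [0,0,0.005]
    - [0,0,0.005]
    - [0,0,0.005]
    - [0,0,0.005]
    - [0,0,0.005]
    - [0,0,0.005]
    - [0,0,0.005]
  grip: [0,0,0,0,0,0,0,0,0,0]

```text
time_s: 14.2
eef_pos: [0.4549, 0.3424, 0.1537]
eef_rot: [0.0, 0.062, 0.998, 0.0]
wrist_force: [0.0, 0.4, -1.9]
opening: 0.152
grasp_force: 58.9
```

```bash
python3 - <<'E'
from h import *
goal([.4531,.3438,.145],83.18)
c=snap('wrist','w7');P=cloud(c); im=c['color'].astype(int)
o=readout.get_obs();q=o['eef_rot'];A=R.from_quat([q[1],q[2],q[3],q[0]])
b=(im[...,0]>im[...,2]+40)&(im[...,1]>im[...,2]+15)
for n,u,v in(('plain',116,232),('red',399,232)):
    u0,v0=u-15,v-13; w=P[v0:v0+27,u0:u0+31]; e=w[...,2]
    print(n,'ear z',np.median(e[(e>.09)&(e<.12)]).round(4),'in hole z max',np.sort(e[(e<.093)])[-5:].round(4))
    # brightest yellow pixels in hole
    B=im[v0:v0+27,u0:u0+31]; s=B[...,0]+B[...,1]-2*B[...,2]; s[(e>.094)]=-999
    for k in np.argsort(s.ravel())[-6:]: vv,uu=divmod(k,31); print(uu+u0,vv+v0,B[vv,uu],w[vv,uu].round(4))
    # predicted tip pixel
    m=np.array([.4539,.3437]);a=np.radians(-6.82);Y=np.array([-np.sin(a),np.cos(a)])
    E=np.linalg.inv(c['extrinsics']);t=np.r_[m+(1 if n=='red' else -1)*.092*Y,.086];z=c['camera_matrix']@(E[:3,:3]@t+E[:3,3]);print('pred',z[:2]/z[2])
E
```

```text
shift [2.  1.2 8.7] rot [ 0.     0.001 -0.005] t 14.2 F [ 0.   0.4 -1.9]
plain ear z 0.1113 in hole z max [0.0013 0.0013 0.0013 0.0014 0.0015]
125 240 [124  94  67] [5.030e-01 1.931e-01 1.000e-04]
119 227 [128  94  69] [ 0.4874  0.1905 -0.0007]
118 231 [128  94  69] [ 0.4919  0.1881 -0.0007]
120 224 [128  98  71] [ 4.840e-01  1.927e-01 -3.000e-04]
120 225 [139 104  79] [ 0.4857  0.1916 -0.0017]
120 226 [135 102  76] [ 4.863e-01  1.920e-01 -4.000e-04]
pred [130.67546197 215.14704777]
red ear z 0.1113 in hole z max [0.0014 0.0015 0.0015 0.0016 0.0019]
394 242 [142  92  66] [ 5.418e-01  4.821e-01 -3.000e-04]
393 235 [159 124  90] [5.326e-01 4.805e-01 4.000e-04]
404 240 [111  33  20] [ 0.5408  0.4929 -0.0006]
386 237 [166 113  87] [ 0.5348  0.4736 -0.0007]
391 237 [170 130  95] [5.350e-01 4.785e-01 1.000e-04]
386 238 [175  89  70] [ 0.536   0.4736 -0.0007]
pred [385.18154226 213.95342905]
```

```bash
python3 - <<'E'
from h import *
p=[]
for i in range(6): p.append(readout.get_obs()['eef_pos']); vision.camera('top')
p=np.array(p);print(p.round(4),p.mean(0)); goal([.4531,.3438,.145],83.18)
E
```

```text
[[0.4549 0.3424 0.1538]
 [0.4549 0.3424 0.1537]
 [0.4548 0.3423 0.1537]
 [0.4548 0.3423 0.1536]
 [0.4547 0.3423 0.1535]
 [0.4547 0.3423 0.1535]] [0.45481536 0.34232838 0.15364839]
shift [1.8 1.3 8.4] rot [ 0.     0.    -0.005] t 14.55 F [ 0.3  0.2 -2.1]
```

Emit:
play_rows:
  xyz:
    - [1,1,3]
    - [2,1,6]
    - [2,1,8]
    - [2,1,8]
    - [2,1,8]
    - [2,1,8]
    - [2,1,8]
    - [2,1,8]
    - [2,1,8]
    - [2,1,8]
  rot:
    - [0,0,-0.003]
    - [0,0,-0.003]
    - [0,0,-0.003]
    - [0,0,-0.003]
    - [0,0,-0.003]
    - [0,0,-0.003]
    - [0,0,-0.003]
    - [0,0,-0.003]
    - [0,0,-0.003]
    - [0,0,-0.003]
  grip: [0,0,0,0,0,0,0,0,0,0]

```text
time_s: 15.8
eef_pos: [0.4528, 0.3435, 0.1453]
eef_rot: [-0.0, 0.06, 0.998, -0.0]
wrist_force: [-0.4, -1.3, -2.3]
opening: 0.153
grasp_force: 58.9
```

```bash
python3 - <<'E'
from h import *
goal([.4531,.3438,.145],83.18)
m=np.array([.4539,.3437]);a=np.radians(-6.82);Y=np.array([-np.sin(a),np.cos(a)])
c=snap('top','t8');P=cloud(c);im=c['color']
s=snap('scene','s8')
hsv=cv2.cvtColor(im,cv2.COLOR_RGB2HSV)
E=np.linalg.inv(c['extrinsics'])
for sg,n in((1,'red'),(-1,'plain')):
    for z in(.103,.086):
        t=np.r_[m+sg*.092*Y,z];q=c['camera_matrix']@(E[:3,:3]@t+E[:3,3]);q=q[:2]/q[2];print(n,z,q.round(1))
        if z==.103: u,v=np.round(q).astype(int)
    print(im[v-5:v+6,u-6:u+7].sum(-1)); print((P[v-5:v+6,u-6:u+7,2]*1e3).round(0).astype(int))
# bar & red ear pixels seen from top
E
```

```text
shift [-0.3  0.4  0.3] rot [-0.    -0.    -0.002] t 15.8 F [-0.4 -1.3 -2.3]
red 0.103 [160. 210.]
red 0.086 [161.6 210.6]
[[400 396 393 392 388 387 386 384 378 375 374 371 368]
 [395 392 391 389 383 383 380 376 376 374 370 365 364]
 [388 385 387 381 380 374 374 371 371 367 363 359 358]
 [384 384 379 372 374 370 372 365 364 361 357 355 354]
 [379 376 372 366 368 363 363 361 360 354 354 349 343]
 [373 369 367 365 364 360 359 356 356 349 344 342 338]
 [368 366 364 360 360 356 350 349 346 341 339 338 333]
 [364 362 356 351 353 349 343 342 336 336 332 327 323]
 [356 354 353 348 341 341 336 334 331 328 324 318 315]
 [353 344 343 341 337 335 333 328 323 318 308 307 303]
 [343 341 339 337 330 329 323 317 311 309 301 294 290]]
[[485 482 483 482 481 483 482 481 481 481 481 481 480]
 [483 483 483 482 482 482 480 481 478 481 478 478 478]
 [482 482 481 480 482 480 482 480 480 480 478 477 478]
 [481 482 481 480 478 480 479 480 478 476 477 478 478]
 [480 480 480 480 476 477 478 477 477 475 474 474 474]
 [480 478 479 479 478 478 478 478 474 477 475 472 473]
 [480 480 479 477 477 474 475 475 475 474 
[... 797 characters left out ...]
2 428 405 346 368 407 423 422 424 349]
 [384 428 441 434 438 437 432 434 435 436 436 433 366]]
[[109 110 103 104 103 105 103 104 104 105 104 101 104]
 [107 109 102 102 103 102 105 105 104 105 104 102 106]
 [108 106 103 104 104  49  58  56 104 103 102 103 103]
 [110 104 100 104  50  55  57  54  54  99 101 104 102]
 [109 104 107  51  55  53  75  78  74  70 103 102 101]
 [108 101 103  51  56  75  86  87  82  76 105 104 103]
 [112 106 106  55  55  76  87  86  82  76 103 103 105]
 [107 102 104  53  55  74  80  82  74 103 105 101 105]
 [106 106 101 100  56  56  73  74 101 102 105 104  98]
 [105 107 102 103 100 102 103 103 105 104 105 103  50]
 [101 101 104 104 104 105  99 102 103 106 104 103  51]]
```

The top camera sees the plain pin tip (228.4,218.5) centred in the plain hole (228,218), with the ear top about 17 mm above the tip, so the underside is about 11 mm clear. The red side is hidden by the arm, but it follows from the measured yaw. Handing in.

```bash
python3 - <<'E'
from h import *
o=readout.get_obs();print(o['eef_pos'],abs(o['dq']).max(),o['grasp_force'])
print(ctrl.hand_in())
E
```

```text
[0.45278416 0.34345582 0.14528832] 0.0017572656738679907 58.861058950424194
the job is handed in; nothing more can be done
None
```

The hold-down bar is folded flat on the cards, and the stencil is held steady and level over the nest, red ear over the red-collared pin, about 11 mm above the tips; the plain hole was checked from above, the red side was hidden by the arm and rests on measured yaw, and the job is handed in (no verdict was returned).

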